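# Empty, re-zero and lock the sample balance

## Robot

A 6-joint arm with a two-finger parallel gripper is mounted at the origin on a cart in front of the work surface, level with it; the furniture and walls round the work are solid. World frame = base frame: x ahead of the robot, y to its left, z up, the work surface at z = 0. Lengths are in m, angles in rad, forces in N, time in s.
With the tool pointing down it reaches from about 0.375 to 0.975 m from the base axis. Payload 3.8 kg.
Tool frame: the origin (TCP) lies midway between the tips of the shut fingers; the grasp point (between the pads) lies 19 mm behind it; x points along the fingers, y is the direction in which the jaws open and shut, and the axes are right-handed (so a half turn about x gives the same grasp; the last joint's range is limited). The gripper opens to 88 mm and grips with 3 to 60 N. Pads are 18 mm wide; open, the fingers measure 123 mm over their backs; the gripper's body (75 mm by 187 mm) begins 45 mm behind the grasp point.
Start: joints at [1.245, 0.264, 1.604, -0, 1.274, -0.037], TCP at [0.192, 0.647, 0.239] pointing down, gripper open.
Joint ranges: [-2.63, 2.63], [-0.94, 2.18], [0.31, 2.57], [-1.31, 4.45], [0, 2.66], [-2.55, 2.55]. Speed limits (rad/s): [2.57, 2.57, 3.14, 3.14, 3.14, 3.14].

## Interface

Orientations are given as a rotation vector (axis times angle).
In Python, from cell import manip, inverse_kinematics, cams, order gives the robot as it stands. Calls block until the motion is done:
- manip.move_pose(position, orientation): joint-space move of the TCP to a pose.
- manip.move_linear(position, rate=0.15, rot=None): straight line of the TCP; rot=None keeps the orientation; rate is the mean speed in m/s.
- manip.set_joints(angles): joint-space move.
- manip.set_gripper(opening, force=None): finger opening in m; force is the grip in N (None keeps the last); returns when the fingers have stopped.
- manip.dwell(seconds).
- inverse_kinematics(position, orientation): joint angles nearest the present ones, or None.
- manip.state(): the state.
- cams.capture(name): name is "scene" or "side" or "wrist"; returns a dict with "image" (420x560x3 uint8, blue, green, red), "z_map" (420x560 float32, m along the optical axis (not along the pixel's ray), 0 where there is no reading), "intrinsics" (3x3 intrinsics, pixels), "position" and "orientation" of the camera in the world; the wrist camera has in their place "T_tool_cam" (4x4, takes a point from camera to tool coordinates, whose origin is the TCP and whose axes are the tool frame's). Camera axes: x right, y down, z forward; pixel columns grow to the right and rows downward; lengths in m; the calibration is good to about 2 mm. A picture is of the moment at which its call begins: read the wrist's pose just before it.
A pose or a line that the arm cannot do raises manip.IKError and nothing moves.
- order.close_job(): hands the job in, once; it reports no verdict.
The state is a dict: "clock": time; "joint_pos": joint angles; "joint_velocities": joint speeds; "tau": joint torques, N m; "tool_pos": TCP position; "tcp_rot": TCP orientation; "contact_force": force on the tool from outside, world axes, zero at the start; "moment": the same for the moment, N m; "gripper_width": finger opening in m.
Only numpy, scipy, OpenCV 4.12 (cv2) and the standard library are available. Lean on these libraries where they do the work, as an engineer would, in place of code of your own. Each camera call takes 0.05 s, during which the arm holds its last target.

## Task

Empty the grey sample balance for moving: press each coloured cassette down until its push-push latch lets go, draw it out once it has sprung up, and lay the red and yellow ones in the cream tray and the green and blue ones in the empty low clear tray beside the balance, resting on the tray floor and not on top of one another. When all are in their trays, turn the tare knob until its red pointer stands at the red zero mark, and after that turn the T-handle of the lock screw clockwise until rising resistance shows that it is firmly clamped. Leave the beaker and the dropper bottle in front of the board where they are.

Things in the scene. Friction and masses are not known exactly. Their poses are not given: they have to be found in the camera images.
- dock: grey sample balance (the dock) fixed to the worktop, 165 (x) x 245 (y) x 48 mm high, flat deck on top; origin at the centre of its underside, z up. Four rectangular wells at dock (x, y) = (-47, 85), (-47, 20), (47, 85), (47, 20) mm; a white dial 84 mm across lies round the tare knob at dock (36, -66), the lock screw stands at (-46, -66) mm. An empty well may be left as it is
- deck_mid (a point): middle of the deck's top. Each well's sprung carrier, on which a cassette sits loose, is held down by a push-push latch. Pressing the cassette's top middle down takes about 4 N; 6 to 7 mm down the latch trips (8 mm is a hard stop), and as the finger is lifted the carrier rises 28 mm in about a second with the cassette and stays up. Pressing it right down again latches it again
- tare_knob (a joint): turn of the tare knob with its red pointer, rad; 0 = pointer at the red zero mark of the dial (pointing along the dock's +x); positive = counter-clockwise seen from above. Slight friction (0.04 N m), stays where left, stops at -2.6 and 2.6. It starts 1.2 to 2.4 rad on the positive side.
- tare_grip (a point): on the knob axis, 22.5 mm above the deck: the grip is an upright bar 42 mm long, 12 mm thick, from 10 to 35 mm above the deck, whose length lies along the pointer (dock +x turned by the joint value); it stands on a round foot 44 mm across and 10 mm high
- cream_tray: loose opaque cream tray for red and yellow, origin at the centre of its underside; inner floor 108 mm along its own x by 180 mm along its own y, 2 mm above the origin; rim 40 mm high, 141 x 214 mm outside. Stands left or right of the dock, its long y axis roughly along world x
- clear_tray: loose low clear-plastic tray for green and blue, origin at the centre of its underside; inner floor 126 mm along its own x by 194 mm along its own y, 2 mm above the origin; rim 16 mm high, 139 x 207 mm outside. Stands on the other side of the dock, its long y axis roughly along world x
- lock_screw (a joint): turn of the steel T-handle of the lock screw, rad; grows when turned clockwise seen from above. Below 0 it turns against even friction (0.10 N m); at 0 it meets the part, and from there the resistance rises by 0.5 N m per rad up to a hard stop at 0.5 rad; firmly clamped from 0.1 on. Let go, it springs back to about 0.2 at most. Starts between -2.2 and -1.2
- lock_grip (a point): middle of the T-handle's cross bar, on the screw axis, 36.5 mm above the deck; the bar is level, 74 mm long over its black ends, 11 mm thick and 13 mm high (30 to 43 mm above the deck) on a 12 mm stem; its length lies along the dock's x axis turned clockwise (seen from above) by the joint value
- beaker: loose small glass beaker, 46 x 62 mm, 92 mm tall with its dropper, a bystander; origin at its underside
- dropper_bottle: loose dropper bottle 33 mm wide, 95 mm tall, a bystander; origin at its underside
- cassette_red_mid (a point): centre of the red cassette, a block 44 (x) x 50 (y) x 34 (z) mm with a white label on top; axes along its sides; 40 to 85 g. Latched down its centre is 31 mm above the worktop and its top flush with the deck (nothing to grip); sprung up its centre is 59 mm above the worktop and 28 mm of it stand above the deck. May be absent.
- cassette_yellow_mid (a point): centre of the yellow cassette, a block 44 (x) x 50 (y) x 34 (z) mm with a white label on top; axes along its sides; 40 to 85 g. Latched down its centre is 31 mm above the worktop and its top flush with the deck (nothing to grip); sprung up its centre is 59 mm above the worktop and 28 mm of it stand above the deck. May be absent.
- cassette_green_mid (a point): centre of the green cassette, a block 44 (x) x 50 (y) x 34 (z) mm with a white label on top; axes along its sides; 40 to 85 g. Latched down its centre is 31 mm above the worktop and its top flush with the deck (nothing to grip); sprung up its centre is 59 mm above the worktop and 28 mm of it stand above the deck. May be absent.
- cassette_blue_mid (a point): centre of the blue cassette, a block 44 (x) x 50 (y) x 34 (z) mm with a white label on top; axes along its sides; 40 to 85 g. Latched down its centre is 31 mm above the worktop and its top flush with the deck (nothing to grip); sprung up its centre is 59 mm above the worktop and 28 mm of it stand above the deck. May be absent.
There are look-alikes about, which are no part of the job. There is more than one size of the part that bears cassette_red_mid; the job needs the larger.

How it is judged:
On the way, in this order (a step that is already met when the one before it is completed fails the run):
1. every cassette lies on the floor of its own tray (x of cassette_red_mid in the frame of cream_tray between -0.052 and 0.052 m and y of cassette_red_mid in the frame of cream_tray between -0.088 and 0.088 m and z of cassette_red_mid in the frame of cream_tray between 0 and 0.034 m and x of cassette_yellow_mid in the frame of cream_tray between -0.052 and 0.052 m and y of cassette_yellow_mid in the frame of cream_tray between -0.088 and 0.088 m and z of cassette_yellow_mid in the frame of cream_tray between 0 and 0.034 m and x of cassette_green_mid in the frame of clear_tray between -0.06 and 0.06 m and y of cassette_green_mid in the frame of clear_tray between -0.094 and 0.094 m and z of cassette_green_mid in the frame of clear_tray between 0 and 0.034 m and x of cassette_blue_mid in the frame of clear_tray between -0.06 and 0.06 m and y of cassette_blue_mid in the frame of clear_tray between -0.094 and 0.094 m and z of cassette_blue_mid in the frame of clear_tray between 0 and 0.034 m), for 0.2 s.
2. then the tare pointer is turned to the zero mark (value of joint tare_knob between -0.07 and 0.07 rad), for 0.2 s.
3. then the lock screw is turned clockwise until it clamps (value of joint lock_screw above 0.08 rad), for 0.2 s.
At the end, for the whole second after the job is handed in: Each cassette lies at rest on the floor of its tray (red, yellow: cream; green, blue: clear), centre under 34 mm above the tray's underside; the trays stand flat; the tare pointer is within 0.07 rad of the zero mark; the lock screw is over 0.08 rad past where it meets resistance (all of step 1 and all of step 2 and value of joint lock_screw above 0.08 rad and linear speed of each of cassette_red, cassette_yellow, cassette_green, cassette_blue, cream_tray, clear_tray below 0.02 m/s and angle between each of cream_tray, clear_tray's own z axis and vertical below 0.1 rad); the robot touches nothing.
It fails at once if the beaker is pushed more than 4 cm or tipped over (distance of beaker from where it was at the start of the episode above 0.04 m or angle between beaker's own z axis and vertical above 0.5 rad).
It fails at once if the dropper bottle is pushed more than 4 cm or tipped over (distance of dropper_bottle from where it was at the start of the episode above 0.04 m or angle between dropper_bottle's own z axis and vertical above 0.5 rad).
Of cassette_red, cassette_yellow, cassette_green, cassette_blue only 3 to 4 are there at a start; the rules pass over those that are not, and their reading is None.
At some moment in a run one of cream_tray, clear_tray may be knocked a few centimetres aside while the robot is not near it.
Once in a run the grip may slacken for a moment while it holds something.
It also fails if it takes over 210 s, if anything falls off the work surface, if the arm or the gripper's body presses on something with over 40 N, if the wrist force passes 120 N, or if a joint passes its speed limit or range.

## Working session

There is one attempt and no reset: what is moved stays moved. The work goes in short steps, each a Python script; the robot and the scene stay as the last script left them, time stands still between calls to the robot, and variables do not carry over. Pictures are saved under pics/ and viewed, and the job is handed in when it is done.

```bash
ls; mkdir -p pics; cat > h.py <<'E'
import numpy as np, cv2
from scipy.spatial.transform import Rotation as R
from cell import manip, inverse_kinematics, cams, order
def rot(o):
    o=np.asarray(o,float)
    return o if o.shape==(3,3) else R.from_quat(o).as_matrix() if o.shape==(4,) else R.from_rotvec(o).as_matrix()
def cap(name):
    s=manip.state(); c=cams.capture(name); T=np.eye(4)
    if name=='wrist':
        T[:3,:3]=rot(s['tcp_rot']);T[:3,3]=s['tool_pos'];T=T@np.array(c['T_tool_cam'])
    else:
        T[:3,:3]=rot(c['orientation']);T[:3,3]=c['position']
    K=np.array(c['intrinsics']);z=c['z_map'];v,u=np.mgrid[:z.shape[0],:z.shape[1]]
    P=np.stack([(u-K[0,2])/K[0,0]*z,(v-K[1,2])/K[1,1]*z,z],-1)@T[:3,:3].T+T[:3,3]
    P[z==0]=np.nan
    return c['image'],P,T,K
E
python3 - <<'E'
from h import *
s=manip.state();print(s['clock'],s['tool_pos'],s['tcp_rot'],s['contact_force'],s['gripper_width'])
for n in ['scene','side','wrist']:
    im,P,T,K=cap(n);cv2.imwrite(f'pics/{n}0.png',im);np.savez(f'{n}0.npz',im=im,P=P,T=T,K=K);print(n,T.round(3).tolist())
E
```

```text
pics
0.0 [0.19201075 0.64638024 0.23740916] [ 0.22496902  1.55926687 -0.22837852] [ 0.27305702 -0.53355139  0.28454894] 0.08798575008095262
scene [[-0.891, -0.334, 0.309, 0.286], [-0.454, 0.632, -0.628, 0.598], [0.015, -0.699, -0.715, 0.765], [0.0, 0.0, 0.0, 1.0]]
side [[-0.986, -0.103, 0.132, 0.418], [-0.168, 0.583, -0.795, 1.026], [0.005, -0.806, -0.592, 0.872], [0.0, 0.0, 0.0, 1.0]]
wrist [[0.285, 0.918, 0.275, 0.12], [0.959, -0.272, -0.085, 0.669], [-0.003, 0.288, -0.958, 0.383], [0.0, 0.0, 0.0, 1.0]]
```

View pics/scene0.png

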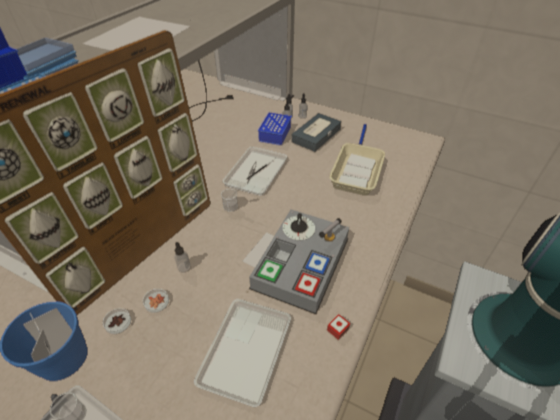

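View pics/side0.png

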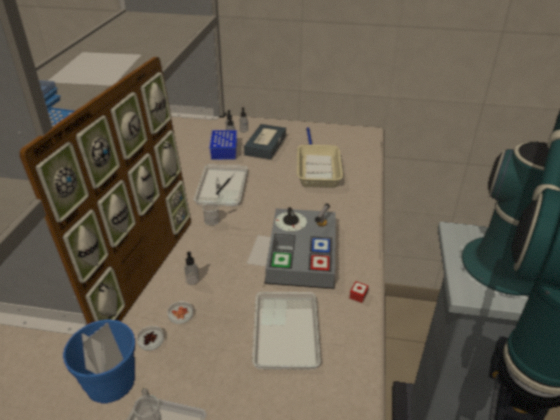

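View pics/wrist0.png

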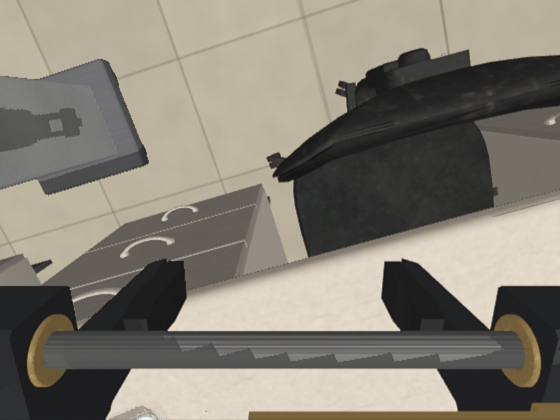

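The scene shows the dock near (300,258) with green (269,270), red (310,284) and blue (317,263) latched; the fourth well (283,252) looks empty. There is an empty clear tray at (245,352), a cream tray at (358,168), a small red decoy at (338,326), and a second tray with tools at (256,172). Next I'll measure.

```bash
cat > ortho.py <<'E'
from h import *
def ortho(P,im,x0,x1,y0,y1,res):
    # rows: x descending (up = +x), cols: y descending (right=-y)
    H=int((x1-x0)/res);W=int((y1-y0)/res)
    o=np.zeros((H,W,3),np.uint8);zb=np.full((H,W),-9.)
    p=P.reshape(-1,3);c=im.reshape(-1,3);ok=np.isfinite(p[:,0]);p=p[ok];c=c[ok]
    i=np.argsort(p[:,2]);p=p[i];c=c[i]
    r=((x1-p[:,0])/res).astype(int);q=((y1-p[:,1])/res).astype(int)
    m=(r>=0)&(r<H)&(q>=0)&(q<W);o[r[m],q[m]]=c[m];zb[r[m],q[m]]=p[m,2]
    return o,zb
E
python3 - <<'E'
from ortho import *
d=np.load('scene0.npz');P=d['P']
for n,(u,v) in dict(green=(269,270),red=(310,284),blue=(317,263),empty=(283,252),dial=(310,232),lock=(332,230),small=(338,326),ctray=(245,352),cream=(356,175),bottle=(183,262),beaker=(231,204),bench=(310,350)).items(): print(n,P[v,u].round(3))
d=np.load('side0.npz');P=d['P']
for n,(u,v) in dict(green=(281,259),red=(319,262),blue=(320,244),empty=(285,243),dial=(285,225),small=(359,291),ctray=(285,330),cream=(318,172),bench=(340,350)).items(): print('side',n,P[v,u].round(3))
s=np.load('scene0.npz')
o,z=ortho(s['P'],s['im'],0.25,0.8,-0.75,0.45,0.002);cv2.imwrite('pics/o1.png',cv2.resize(o,None,fx=1.3,fy=1.3))
im=s['im'];cv2.imwrite('pics/z1.png',cv2.resize(im[190:340,220:380],None,fx=4,fy=4,interpolation=2))
s=np.load('side0.npz');im=s['im'];cv2.imwrite('pics/z2.png',cv2.resize(im[130:300,240:390],None,fx=3.5,fy=3.5,interpolation=2))
E
```

```text
green [0.558 0.131 0.048]
red [0.457 0.122 0.048]
blue [0.467 0.061 0.05 ]
empty [0.566 0.043 0.015]
dial [ 0.523 -0.022  0.049]
lock [ 0.469 -0.03   0.076]
small [0.364 0.178 0.027]
ctray [0.518 0.309 0.   ]
cream [ 0.508 -0.338  0.015]
bottle [0.753 0.201 0.041]
beaker [ 0.769 -0.032  0.03 ]
bench [ 0.399  0.242 -0.   ]
side green [0.557 0.126 0.045]
side red [0.464 0.123 0.047]
side blue [0.468 0.057 0.048]
side empty [0.56  0.041 0.024]
side dial [ 0.567 -0.002  0.049]
side small [0.364 0.184 0.027]
side ctray [0.518 0.305 0.002]
side cream [ 0.512 -0.335  0.014]
side bench [ 0.395  0.337 -0.   ]
```

View pics/o1.png

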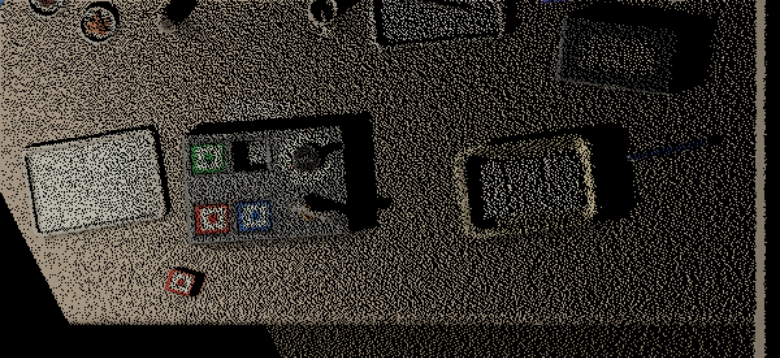

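View pics/z1.png

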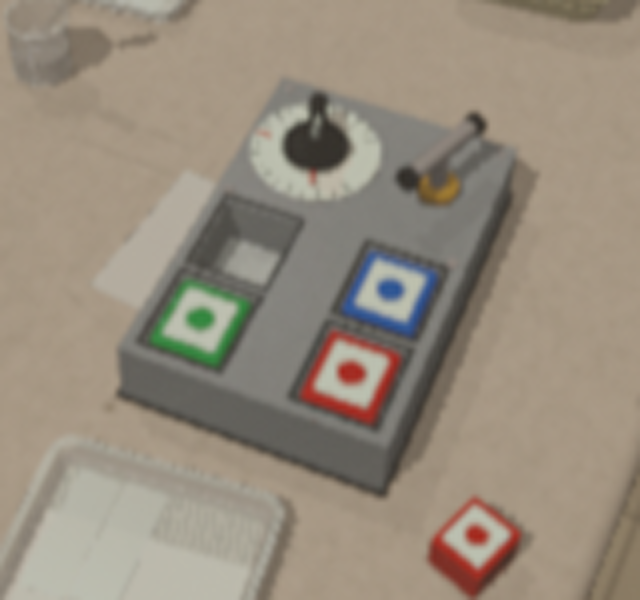

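View pics/z2.png

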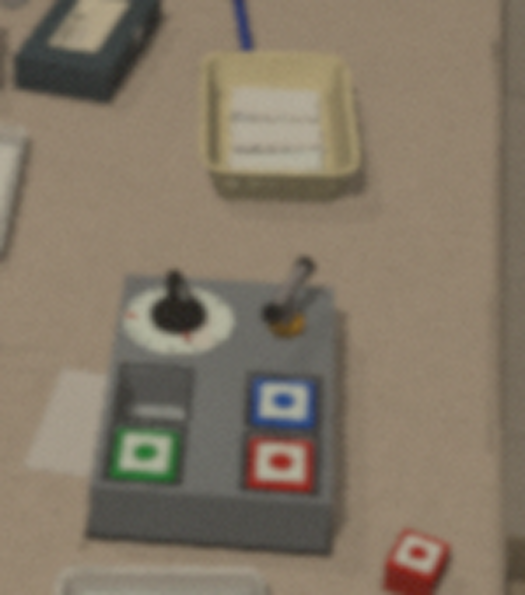

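```bash
cat >> h.py <<'E'
def down(a):
    """rotvec, tool x down, jaws (tool y) along world angle a"""
    x=np.array([0,0,-1.]);y=np.array([np.cos(a),np.sin(a),0]);z=np.cross(x,y)
    return R.from_matrix(np.stack([x,y,z],1)).as_rotvec()
E
python3 - <<'E'
from h import *
s=manip.state();print(rot(s['tcp_rot']).round(3));print(np.array(cams.capture('wrist')['T_tool_cam']).round(3))
for a in (0,np.pi/2,np.pi,-np.pi/2):
  for p in ([.51,.06,.3],[.5,-.33,.3],[.5,.3,.3],[.45,.1,.1]):
    q=inverse_kinematics(p,down(a));print(round(a,2),p,None if q is None else np.round(q,2))
E
```

```text
[[-0.001  0.285  0.959]
 [-0.002  0.959 -0.285]
 [-1.    -0.002 -0.   ]]
[[ 0.001 -0.288  0.958 -0.146]
 [ 1.     0.001 -0.001  0.001]
 [-0.     0.958  0.288 -0.075]
 [ 0.     0.     0.     1.   ]]
0 [0.51, 0.06, 0.3] [ 0.07 -0.08  1.86 -0.    1.36  0.07]
0 [0.5, -0.33, 0.3] [-0.62  0.09  1.7  -0.    1.36 -0.62]
0 [0.5, 0.3, 0.3] [ 0.5   0.06  1.73 -0.    1.35  0.5 ]
0 [0.45, 0.1, 0.1] [ 0.16 -0.01  2.19 -0.    0.97  0.16]
1.57 [0.51, 0.06, 0.3] [ 0.07 -0.08  1.86 -0.    1.36 -1.5 ]
1.57 [0.5, -0.33, 0.3] [-0.62  0.09  1.7   0.    1.36 -2.2 ]
1.57 [0.5, 0.3, 0.3] [ 0.5   0.06  1.73 -0.    1.35 -1.07]
1.57 [0.45, 0.1, 0.1] [ 0.16 -0.01  2.19 -0.    0.97 -1.41]
3.14 [0.51, 0.06, 0.3] None
3.14 [0.5, -0.33, 0.3] [-0.62  0.09  1.7  -0.    1.36  2.52]
3.14 [0.5, 0.3, 0.3] None
3.14 [0.45, 0.1, 0.1] None
-1.57 [0.51, 0.06, 0.3] [ 0.07 -0.08  1.86 -0.    1.36  1.64]
-1.57 [0.5, -0.33, 0.3] [-0.62  0.09  1.7  -0.    1.36  0.95]
-1.57 [0.5, 0.3, 0.3] [ 0.5   0.06  1.73 -0.    1.35  2.07]
-1.57 [0.45, 0.1, 0.1] [ 0.16 -0.01  2.19 -0.    0.97  1.74]
```

```bash
python3 - <<'E'
from h import *
for n,p in dict(ctray=[.51,.36,.3],dock=[.51,.10,.34],cream=[.5,-.26,.3]).items():
    manip.move_pose(p,down(0))
    im,P,T,K=cap('wrist');cv2.imwrite(f'pics/w_{n}.png',im);np.savez(f'w_{n}.npz',im=im,P=P,T=T,K=K)
print(manip.state()['clock'],K)
E
```

```text
4.325 [[360.73494885   0.         283.52500036]
 [  0.         360.73494885 214.24638668]
 [  0.           0.           1.        ]]
```

View pics/w_ctray.png

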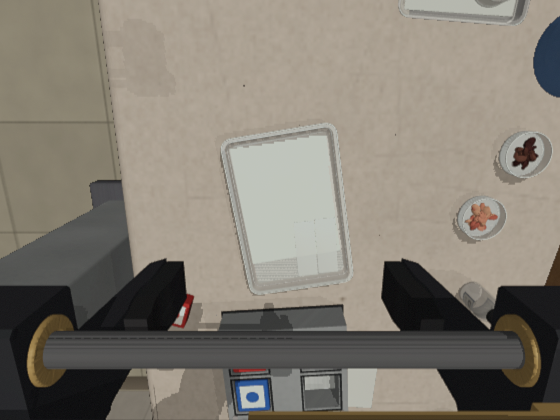

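View pics/w_dock.png

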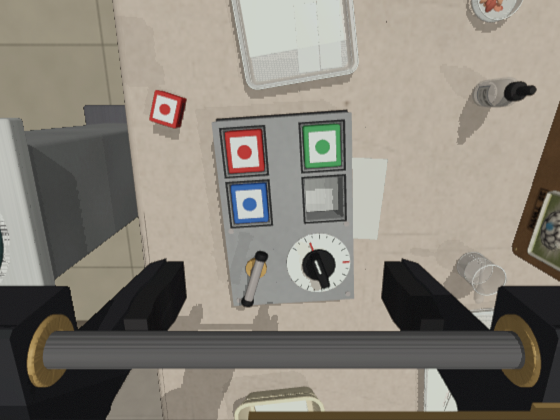

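View pics/w_cream.png

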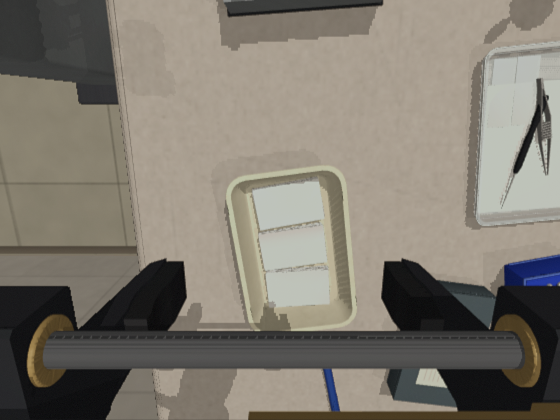

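```bash
cat > fit.py <<'E'
from ortho import *
def tray(P,zlo,zhi,box):
    x0,x1,y0,y1=box
    m=(P[...,0]>x0)&(P[...,0]<x1)&(P[...,1]>y0)&(P[...,1]<y1)&(P[...,2]>zlo)&(P[...,2]<zhi)
    p=P[m][:,:2].astype(np.float32)
    (c,s,a)=cv2.minAreaRect(p*1000);return np.round(c,1),np.round(s,1),round(a,2),len(p)
E
python3 - <<'E'
from fit import *
d=np.load('w_dock.npz');P=d['P'];im=d['im'];hsv=cv2.cvtColor(im,cv2.COLOR_BGR2HSV)
deck=(P[...,2]>.044)&(P[...,2]<.053)&(abs(P[...,0]-.51)<.15)&(abs(P[...,1]-.04)<.17)
r=cv2.minAreaRect((P[deck][:,:2]*1000).astype(np.float32));print('deck',r,np.median(P[deck][:,2]))
for n,(lo,hi) in dict(red=(0,8),green=(50,80),blue=(100,125)).items():
    m=(hsv[...,0]>=lo)&(hsv[...,0]<=hi)&(hsv[...,1]>120)&deck
    if n=='red': m&=(P[...,1]>.05)
    p=P[m];rr=cv2.minAreaRect((p[:,:2]*1000).astype(np.float32));print(n,len(p),rr,p[:,2].mean())
m=(hsv[...,0]<8)&(hsv[...,1]>120)&deck&(P[...,1]<.04)
print('red small',[(u,v,P[v,u].round(4).tolist()) for v,u in np.argwhere(m)][:60])
# handle
m=(P[...,2]>.078)&(P[...,2]<.1)&(P[...,0]<.52)&(P[...,1]<.05)&(P[...,1]>-.12)
p=P[m];rr=cv2.minAreaRect((p[:,:2]*1000).astype(np.float32));print('lock',len(p),rr,p[:,2].mean())
m=(P[...,2]>.070)&(P[...,2]<.1)&(P[...,0]>.52)&(P[...,0]<.62)&(P[...,1]<.05)&(P[...,1]>-.12)
p=P[m];rr=cv2.minAreaRect((p[:,:2]*1000).astype(np.float32));print('knob',len(p),rr,p[:,2].mean())
c=np.load('w_ctray.npz')['P'];print('ctray',tray(c,.011,.025,(.4,.65,.18,.45)))
c=np.load('w_cream.npz')['P'];print('cream',tray(c,.033,.05,(.38,.65,-.5,-.2)))
for u,v in [(288,205),(293,247),(300,288),(255,250),(290,290)]: print(c[v,u].round(4))
E
```

```text
deck ((514.7622680664062, 40.40995788574219), (165.4368438720703, 246.29937744140625), 3.932229995727539) 0.04812264487655607
red 790 ((462.0321960449219, 122.76777648925781), (44.24311065673828, 49.64423751831055), 4.152851581573486) 0.04801620497260255
green 693 ((555.5914916992188, 129.71630859375), (43.821022033691406, 49.099334716796875), 4.307157516479492) 0.04789670955405566
blue 675 ((466.58843994140625, 58.11909866333008), (44.11402130126953, 49.69447326660156), 4.156042575836182) 0.04802064935486864
red small [(np.int64(345), np.int64(261), [0.5902, -0.0187, 0.0508]), (np.int64(346), np.int64(261), [0.5916, -0.0188, 0.0504]), (np.int64(347), np.int64(261), [0.5928, -0.0184, 0.0513]), (np.int64(348), np.int64(261), [0.5944, -0.0192, 0.0496]), (np.int64(344), np.int64(262), [0.5889, -0.0197, 0.0515]), (np.int64(345), np.int64(262), [0.5906, -0.0207, 0.0493])]
lock 588 ((473.5478820800781, -27.588130950927734), (74.33439636230469, 15.947174072265625), 73.4733657836914) 0.08978006452021212
knob 339 ((555.1238403320312, -21.76209259033203), (11.883180618286133, 41.691959381103516), 21.48389434814453) 0.0819597109727155
ctray (array([516.9, 306. ]), array([138.8, 207. ]), 9.19, 2804)
cream (array([ 513.4, -359.8]), array([141.1, 214.2]), 7.5, 3561)
[ 0.5059 -0.3024  0.0121]
[ 0.5126 -0.3588  0.0118]
[ 0.5224 -0.4161  0.0148]
[ 0.4628 -0.3663  0.0038]
[ 0.5092 -0.4209  0.0114]
```

The wrist views give a consistent set of poses:

| Item | Measurement | Check |
|---|---|---|
| Dock | (0.515, 0.040), yaw 4.1° | 165×246 mm, as specified |
| Tray sizes | 139×207 mm and 141×214 mm | match the specification |
| Knob | about 1.87 rad | within the stated start range |
| Lock | about −1.21 rad | within the stated start range |

Yellow is absent. The tray's long axis lies along world y, not x as the task text says, so I'm using the measurement. I'll press and draw out red first.

```bash
cat >> h.py <<'E'
DC=np.array([.5148,.0404]);DA=np.radians(4.1)
def dock(x,y):
    c,s=np.cos(DA),np.sin(DA);return DC+np.array([c*x-s*y,s*x+c*y])
def fz(): return manip.state()['contact_force'][2]
def press(xy):
    manip.set_gripper(0.0,20)
    manip.move_pose([*xy,.12],down(DA));f0=fz()
    manip.move_linear([*xy,.052],.12);log=[]
    for z in np.arange(.049,.0401,-.001):
        manip.move_linear([*xy,z],.02);f=fz()-f0;log.append((round(z,4),round(f,1),round(manip.state()['tool_pos'][2],4)))
        if f>14: break
    print('press',log)
    manip.move_linear([*xy,.058],.05)
    manip.move_linear([*xy,.12],.12); 
def grab(xy,z=.051):
    manip.set_gripper(.088); 
    im,P,T,K=cap('wrist')
    manip.move_linear([*xy,z],.1);manip.set_gripper(.03,30);w=manip.state()['gripper_width']
    manip.move_linear([*xy,.16],.12);s=manip.state();print('grab w',w,s['gripper_width'],'t',s['clock'],'F',s['contact_force'].round(2))
E
python3 - <<'E'
from h import *
xy=dock(-.047,.085);print(xy)
press(xy);manip.dwell(.5)
im,P,T,K=cap('wrist');cv2.imwrite('pics/p1.png',im)
im,P,T,K=cap('scene');cv2.imwrite('pics/p1s.png',im[150:400,180:460]);print(manip.state()['clock'])
E
```

```text
[0.461843   0.12182209]
press [(np.float64(0.049), np.float64(-0.5), np.float64(0.0495)), (np.float64(0.048), np.float64(2.7), np.float64(0.0485)), (np.float64(0.047), np.float64(3.0), np.float64(0.0473)), (np.float64(0.046), np.float64(2.8), np.float64(0.0461)), (np.float64(0.045), np.float64(3.4), np.float64(0.0451)), (np.float64(0.044), np.float64(2.7), np.float64(0.0441)), (np.float64(0.043), np.float64(3.9), np.float64(0.0431)), (np.float64(0.042), np.float64(3.0), np.float64(0.042)), (np.float64(0.041), np.float64(3.1), np.float64(0.0409))]
11.9667
```

View pics/p1.png

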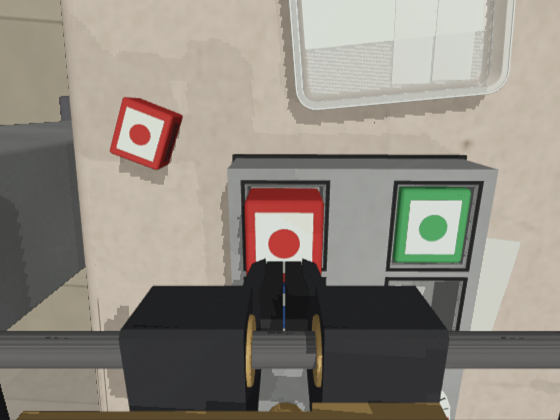

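View pics/p1s.png

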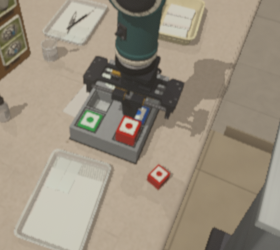

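Red has sprung up, seen at (285,230). Next I'll grasp it, look at the cream tray again, and place it.

```bash
cat > act.py <<'E'
from fit import *
G=dict(cream=((.5134,-.3598),.033,.05),clear=((.5169,.306),.011,.025))
def look(name,tag,guess=None):
    g,lo,hi=G[name]; g=guess if guess is not None else g
    manip.move_pose([g[0],g[1]+.06,.30],down(DA))
    s=manip.state();print('at view: width',round(s['gripper_width'],4),'t',round(s['clock'],1),'F',s['contact_force'].round(2))
    im,P,T,K=cap('wrist');cv2.imwrite(f'pics/{tag}.png',im);np.savez(f'{tag}.npz',im=im,P=P,T=T,K=K)
    (c,sz,a,n)=tray(P,lo,hi,(g[0]-.15,g[0]+.15,g[1]-.16,g[1]+.16));print(name,c,sz,a,n);return c/1000,sz,a
def place(c,a,off,zend,zsafe=.2):
    """off: (x,y) in the tray frame; lower until contact"""
    c_,s_=np.cos(a),np.sin(a);xy=np.array(c)+[c_*off[0]-s_*off[1],s_*off[0]+c_*off[1]]
    manip.move_pose([*xy,zsafe],down(a));manip.dwell(.2);f0=fz()
    manip.move_linear([*xy,zend+.014],.12);log=[]
    for z in np.arange(zend+.012,zend-.0011,-.002):
        manip.move_linear([*xy,z],.03);f=fz()-f0;log.append((round(float(z),4),round(float(f),1)))
        if f>3: break
    print('place',log);w=manip.state()['gripper_width']
    manip.set_gripper(min(w+.02,.088));manip.dwell(.2)
    manip.move_linear([*xy,zsafe],.15);print('t',manip.state()['clock'])
E
python3 - <<'E'
from act import *
xy=dock(-.047,.085)
grab(xy)
print(look('cream','c1'))
E
```

```text
grab w 0.04417828277875883 0.04347792528505308 t 15.975 F [-0.54 -1.06 -1.26]
at view: width 0.0439 t 17.6 F [-0.69  0.08 -1.33]
cream [ 508.1 -321.7] [141.3 137.4] 7.94 2350
(array([ 0.5081, -0.3217]), array([141.3, 137.4]), 7.94)
```

View pics/c1.png

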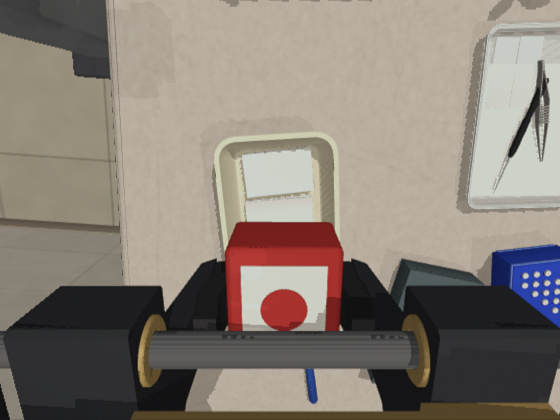

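The red cassette is held (width 44 mm). The tray's far rim is where it was (y≈−0.2537), so the tray hasn't moved.

```bash
sed -i 's/zsafe=.2):/zsafe=.2,m=.018):/; s/zend+.014\]/zend+m+.002]/; s/zend+.012,/zend+m,/' act.py
python3 - <<'E'
from act import *
place((.5134,-.3598),np.radians(7.6),(0,0),.011)
manip.move_pose([.51,-.26,.3],down(DA))
im,P,T,K=cap('wrist');cv2.imwrite('pics/c2.png',im)
hsv=cv2.cvtColor(im,cv2.COLOR_BGR2HSV);m=((hsv[...,0]<8))&(hsv[...,1]>120)&(P[...,1]<-.2)&(P[...,2]>.02)
print(np.median(P[m],0),P[m][:,2].min(),P[m][:,2].max(),tray(P,.025,.06,(.48,.55,-.4,-.32)))
E
```

```text
place [(0.029, -0.9), (0.027, -1.2), (0.025, -1.4), (0.023, -0.9), (0.021, -1.2), (0.019, -0.7), (0.017, -1.6), (0.015, -1.6), (0.013, -1.7), (0.011, 0.4)]
t 24.5583
[ 0.51251556 -0.35232663  0.0358541 ] 0.020054309208263954 0.03868625710257184 (array([ 513.5, -359.2]), array([44.3, 50.7]), 7.47, 1424)
```

View pics/c2.png

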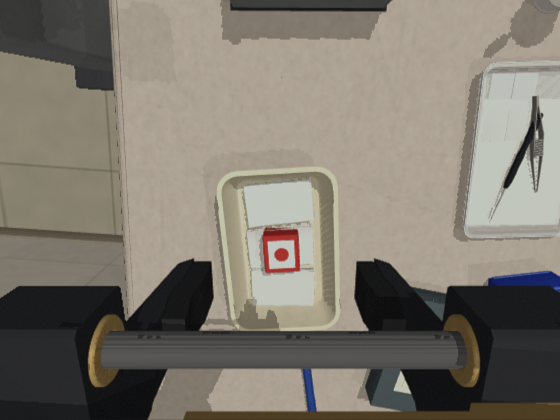

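Red lies flat at the tray's centre (282,253). Its top is at 36 mm, so it rests on the floor and the white cards are only decor. Green is next.

```bash
python3 - <<'E'
from act import *
xy=dock(.047,.085)
press(xy);manip.dwell(.4)
grab(xy)
print(look('clear','g1'))
E
```

```text
press [(np.float64(0.049), np.float64(-0.2), np.float64(0.0496)), (np.float64(0.048), np.float64(1.1), np.float64(0.0485)), (np.float64(0.047), np.float64(2.4), np.float64(0.0474)), (np.float64(0.046), np.float64(1.6), np.float64(0.0462)), (np.float64(0.045), np.float64(2.0), np.float64(0.0451)), (np.float64(0.044), np.float64(3.2), np.float64(0.0441)), (np.float64(0.043), np.float64(2.6), np.float64(0.0431)), (np.float64(0.042), np.float64(4.0), np.float64(0.042)), (np.float64(0.041), np.float64(2.8), np.float64(0.0409))]
grab w 0.04382928702295999 0.04349090241475566 t 36.3917 F [-0.02 -0.33 -1.06]
at view: width 0.0436 t 37.5 F [ 0.33 -0.08 -0.32]
clear [473.  308.7] [246.5 236.7] 9.24 2122
(array([0.473 , 0.3087]), array([246.5, 236.7]), 9.24)
```

View pics/g1.png

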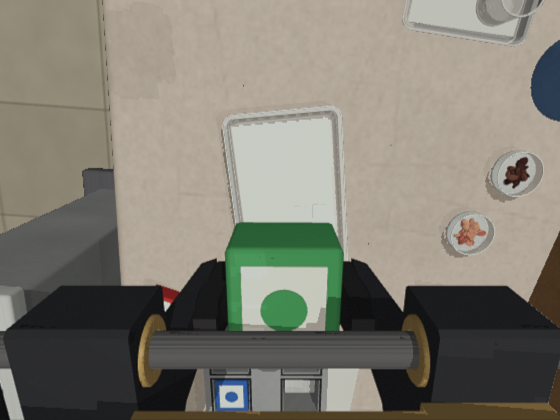

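Green is held. The box fit took in other objects, so I'll refit the tray's upper part and compare it with the first one.

```bash
python3 - <<'E'
from act import *
for f in ('w_ctray','g1'):
    print(f,tray(np.load(f+'.npz')['P'],.011,.022,(.42,.63,.31,.46)))
E
```

```text
w_ctray (array([509.2, 354.1]), array([138.7, 109.5]), 9.17, 1438)
g1 (array([518. , 367.1]), array([138.8, 135.9]), 9.2, 1754)
```

The clear tray has been knocked about 27 mm: its centre is now near (0.5237, 0.332). I'll check that with the scene and side cameras.

```bash
python3 - <<'E'
from act import *
for n in('scene','side'):
    im,P,T,K=cap(n);cv2.imwrite(f'pics/g1{n}.png',im)
    print(n,tray(P,.011,.022,(.42,.64,.20,.47)),'before',tray(np.load(n+'0.npz')['P'],.011,.022,(.42,.64,.18,.45)))
E
```

```text
scene (array([525.4, 332.3]), array([139.7, 208. ]), 8.64, 991) before (array([518.3, 305.8]), array([139.2, 208.4]), 9.23, 949)
side (array([523. , 332.5]), array([138.5, 210.7]), 9.23, 812) before (array([516.3, 305.8]), array([138.5, 210.6]), 9.25, 763)
```

View pics/g1side.png

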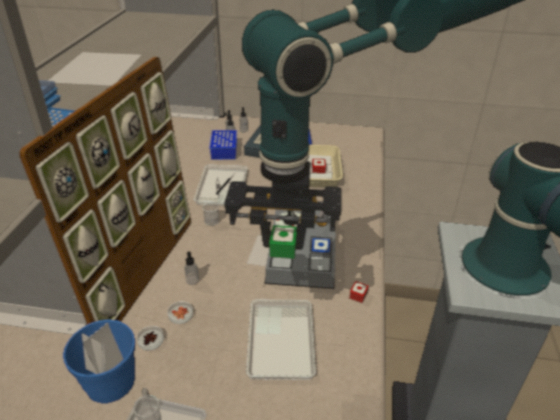

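All the cameras agree, and the side view shows the tray at (282,340), standing flat. Green can go in.

```bash
python3 - <<'E'
from act import *
place((.5238,.3322),np.radians(9.2),(0,.045),.011)
im,P,T,K=cap('scene');hsv=cv2.cvtColor(im,cv2.COLOR_BGR2HSV)
print(tray(P,.011,.022,(.42,.64,.20,.47)))
xy=dock(-.047,.02)
press(xy);manip.dwell(.4)
im,P,T,K=cap('side');cv2.imwrite('pics/b0.png',im)
grab(xy)
look('clear','b1',(.5238,.3322))
P=np.load('b1.npz')['P'];print('upper',tray(P,.011,.022,(.42,.64,.337,.48)),'green top',tray(P,.028,.045,(.42,.64,.337,.48)))
im,P,T,K=cap('side');print('side',tray(P,.011,.022,(.42,.64,.20,.49)));cv2.imwrite('pics/b1s.png',im)
E
```

```text
place [(0.029, -0.9), (0.027, 0.1), (0.025, 0.4), (0.023, 0.4), (0.021, -0.2), (0.019, 0.9), (0.017, -0.1), (0.015, -0.5), (0.013, 0.4), (0.011, 0.9)]
t 44.45
(array([525.4, 332.6]), array([139.1, 206.7]), 9.12, 874)
press [(np.float64(0.049), np.float64(0.6), np.float64(0.0495)), (np.float64(0.048), np.float64(2.6), np.float64(0.0485)), (np.float64(0.047), np.float64(3.5), np.float64(0.0472)), (np.float64(0.046), np.float64(3.2), np.float64(0.0461)), (np.float64(0.045), np.float64(2.1), np.float64(0.0451)), (np.float64(0.044), np.float64(3.1), np.float64(0.0441)), (np.float64(0.043), np.float64(3.9), np.float64(0.0431)), (np.float64(0.042), np.float64(3.9), np.float64(0.042)), (np.float64(0.041), np.float64(3.6), np.float64(0.0409))]
grab w 0.043729689051507745 0.04355885725891084 t 55.3917 F [ 0.79  0.39 -0.6 ]
at view: width 0.0436 t 56.8 F [-0.31  0.07 -0.82]
clear [462.8 335. ] [297.  168.7] 29.74 1688
upper (array([516. , 380.6]), array([138.5, 108.8]), 9.09, 1459) green top (array([516.3, 377.2]), array([44. , 50.3]), 8.88, 1617)
side (array([523. , 333.2]), array([138.7, 208.9]), 9.3, 887)
```

View pics/b1.png

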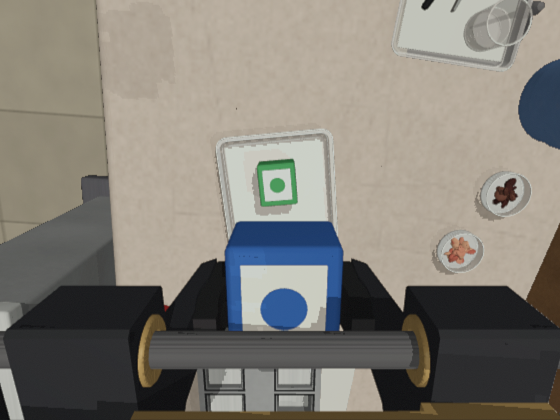

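Green is flat in the tray at (277,184), and the tray hasn't moved since. Next I place blue, then verify everything before touching the knob.

```bash
python3 - <<'E'
from act import *
place((.5238,.3324),np.radians(9.2),(0,-.045),.011)
manip.move_pose([.52,.40,.32],down(DA))
im,P,T,K=cap('wrist');cv2.imwrite('pics/v1.png',im);print('clear',tray(P,.011,.022,(.43,.62,.20,.49)),'g',tray(P,.026,.06,(.43,.62,.337,.45)),'b',tray(P,.026,.06,(.43,.62,.25,.32)))
manip.move_pose([.51,-.26,.3],down(DA))
im,P,T,K=cap('wrist');cv2.imwrite('pics/v2.png',im);print('cream',tray(P,.0375,.05,(.38,.65,-.52,-.2)),'r',tray(P,.025,.06,(.48,.55,-.4,-.32)))
manip.move_pose([.51,.06,.32],down(DA))
im,P,T,K=cap('wrist');cv2.imwrite('pics/v3.png',im)
print('lock',tray(P,.078,.1,(.4,.52,-.1,.03)),'knob',tray(P,.07,.1,(.52,.61,-.09,.04)),manip.state()['clock'])
E
```

```text
place [(0.029, 1.0), (0.027, 0.4), (0.025, 0.4), (0.023, 1.9), (0.021, 0.5), (0.019, -0.1), (0.017, 0.8), (0.015, 0.3), (0.013, 0.9), (0.011, 1.0)]
t 63.8417
clear (array([523.8, 332.1]), array([139., 207.]), 9.23, 2644) g (array([516.3, 377.2]), array([44.1, 50.4]), 8.32, 1476) b (array([530.6, 289.5]), array([43.8, 50.6]), 9.07, 1281)
cream (array([ 513.3, -359.6]), array([140.8, 213.8]), 7.7, 2916) r (array([ 513.5, -359. ]), array([44.2, 50.3]), 7.46, 1420)
lock (array([473.4, -27.6]), array([74.1, 15.6]), 73.48, 682) knob (array([554.9, -21.6]), array([12. , 41.9]), 21.64, 380) 68.2583
```

View pics/v1.png

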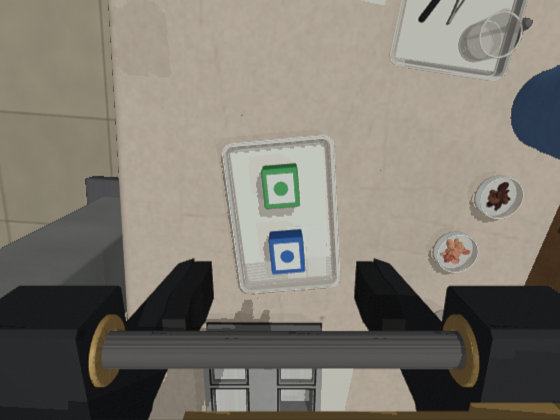

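View pics/v3.png

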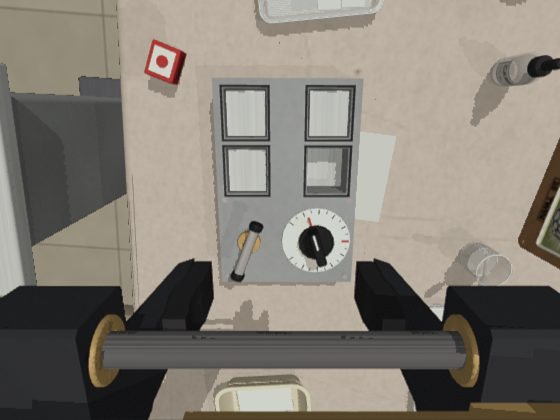

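Green (281,188) and blue (287,253) both lie flat in the clear tray. The knob pointer at (310,222) and zero mark at (347,240) read clearly. I'll turn the knob.

```bash
cat >> act.py <<'E'
def turn(xy,z,a0,a1,force,n=6):
    """jaws angle a0->a1"""
    manip.set_gripper(.045,force)
    manip.move_pose([*xy,.15],down(a0));manip.move_linear([*xy,z],.1)
    s=manip.state();print('down F',s['contact_force'].round(1))
    manip.set_gripper(0.0,force);print('w',manip.state()['gripper_width'])
    for a in np.linspace(a0,a1,n+1)[1:]:
        manip.move_pose([*xy,z],down(a));s=manip.state();print(round(float(a),3),s['contact_force'].round(1),s['moment'].round(3),round(s['gripper_width'],4))
def release(xy,z):
    manip.set_gripper(.045);manip.move_linear([*xy,.15],.12)
E
python3 - <<'E'
from act import *
xy=dock(.036,-.066)
turn(xy,.061,np.radians(21.6),DA-np.pi/2,30)
manip.dwell(.3);release(xy,.061)
manip.set_gripper(.088)
manip.move_pose([.51,.06,.32],down(DA))
im,P,T,K=cap('wrist');cv2.imwrite('pics/k1.png',im)
print('knob',tray(P,.07,.1,(.52,.61,-.09,.04)),'lock',tray(P,.078,.1,(.4,.52,-.1,.03)),manip.state()['clock'])
E
```

```text
down F [ 0.6  0.1 -0.2]
w 0.01149056596295408
0.064 [-0.3 -0.4  1.6] [-0.036  0.089  0.09 ] 0.0117
-0.248 [0.8 0.3 3.2] [-0.06   0.147 -0.087] 0.0118
-0.561 [-2.2 -0.2  4.2] [ 0.001  0.28  -0.006] 0.0116
-0.874 [-1.7  0.6  5.7] [ 0.015  0.399 -0.051] 0.0114
-1.187 [-1.6  1.   4.8] [ 0.099  0.422 -0.045] 0.012
-1.499 [-1.6  1.9  5. ] [ 0.156  0.456 -0.02 ] 0.0119
knob (array([554.7, -21.7]), array([41.3, 12.4]), 4.29, 473) lock (array([473.3, -27.6]), array([74.1, 15.7]), 73.03, 686) 77.5
```

View pics/k1.png

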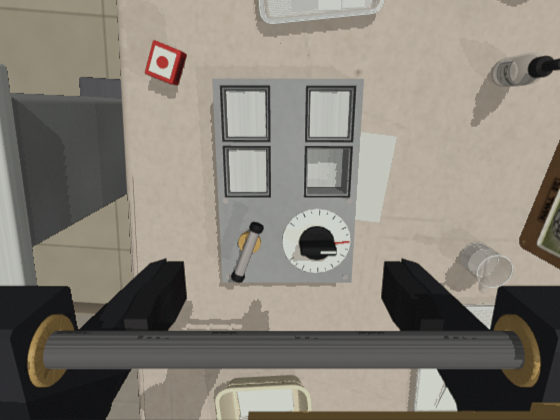

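The pointer is at the zero mark (347,241); the bar is at 4.29° against the dock's 4.1°. Now the lock screw, clockwise.

```bash
python3 - <<'E'
from act import *
xy=dock(-.046,-.066);print(xy)
a0=np.radians(73.4-90); zero=DA-np.pi/2
turn(xy,.078,a0,zero-.40,60,9)
manip.dwell(.4);release(xy,.078)
manip.set_gripper(.088)
manip.move_pose([.51,.06,.32],down(DA))
im,P,T,K=cap('wrist');cv2.imwrite('pics/l1.png',im)
print('knob',tray(P,.07,.1,(.52,.61,-.09,.04)),'lock',tray(P,.078,.1,(.4,.52,-.1,.03)),manip.state()['clock'])
E
```

```text
[ 0.47363656 -0.02871997]
down F [-0.4 -0.5  0.1]
w 0.010096461959470367
-0.469 [-2.3  0.6  4. ] [-0.036  0.371 -0.111] 0.0099
-0.647 [-3.4  0.3  4.1] [ 0.045  0.527 -0.097] 0.0102
-0.826 [-1.9  1.4  6.1] [ 0.053  0.584 -0.129] 0.01
-1.005 [-2.7  1.9  5.8] [ 0.078  0.662 -0.077] 0.0103
-1.184 [-2.9  1.1  6. ] [ 0.178  0.627 -0.127] 0.0104
-1.363 [-3.4  1.7  5.1] [ 0.266  0.684 -0.108] 0.0098
-1.542 [-3.5  1.8  6.7] [ 0.302  0.718 -0.098] 0.0104
-1.72 [-2.6  2.2  5.2] [0.318 0.679 0.007] 0.0105
-1.899 [-3.5  2.2  5.5] [0.478 0.637 0.062] 0.0103
knob (array([554.9, -21.9]), array([41.6, 12.1]), 4.53, 472) lock (array([473.6, -27.1]), array([14.7, 73.8]), 81.01, 749) 87.3833
```

View pics/l1.png

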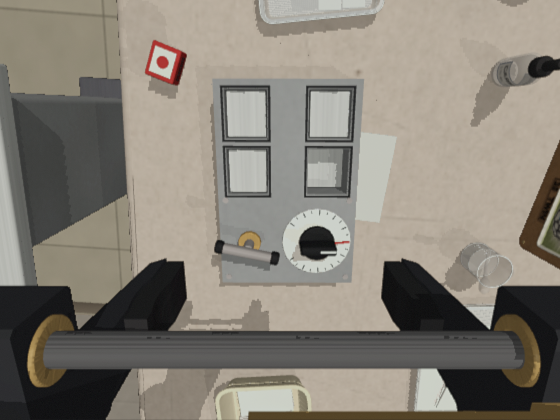

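The lock bar springs back to 0.23 rad past contact (limit 0.08), and the resisting moment rose over the last steps. One last check of both trays before handing in.

```bash
python3 - <<'E'
from act import *
manip.move_pose([.52,.40,.32],down(DA))
im,P,T,K=cap('wrist');print('clear',tray(P,.011,.022,(.43,.62,.20,.49)),'g',tray(P,.026,.06,(.43,.62,.337,.45)),'b',tray(P,.026,.06,(.43,.62,.25,.32)))
for n in('scene','side'):
    im,P,T,K=cap(n);cv2.imwrite(f'pics/f_{n}.png',im)
    print(n,'cream',tray(P,.0375,.05,(.38,.65,-.52,-.2)),'r',tray(P,.025,.0375,(.48,.55,-.4,-.32)))
E
```

```text
clear (array([523.7, 332. ]), array([138.9, 206.9]), 9.21, 2650) g (array([516.3, 377.2]), array([44. , 50.2]), 9.02, 1466) b (array([530.6, 289.3]), array([44., 51.]), 9.06, 1271)
scene cream (array([ 513.4, -358.6]), array([140.6, 216.7]), 7.49, 296) r (array([ 513.2, -357.6]), array([44.4, 53.4]), 7.92, 162)
side cream (array([ 497.9, -359. ]), array([112.4, 221.9]), 6.97, 203) r (array([ 512.8, -355.8]), array([44.5, 56.6]), 11.11, 114)
```

View pics/f_scene.png

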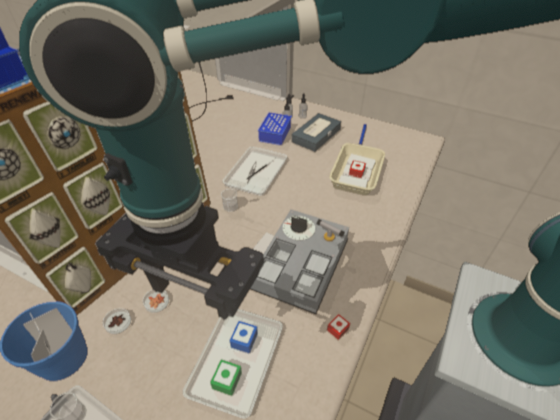

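The picture shows red in the cream tray (358,168) and blue (243,335) and green (226,377) in the clear tray. The beaker hasn't moved, and the robot is touching nothing.

```bash
python3 - <<'E'
from h import *
print(order.close_job(),manip.state()['clock'])
E
```

```text
the job is handed in; nothing more can be done
the job is handed in; nothing more can be done
```

The balance is emptied, zeroed and clamped, and I handed the job in with the clock at about 90 s of the 210 s allowed. No verdict is reported.

- **Cassettes:** I pressed, drew out and placed the red, green and blue ones; yellow was absent and its well was empty. Red lies flat in the cream tray with its top at about 36 mm, so it rests on the floor. Green and blue lie flat in the clear tray, about 90 mm apart.
- **Clear tray:** it was knocked about 27 mm aside during the run. I re-measured it with all three cameras before placing anything in it, and it did not move again.
- **Tare knob:** the last reading of the bar was 4.5° against the dock's 4.1°, so the pointer is within about 0.01 rad of zero.
- **Lock screw:** I turned it clockwise to about 0.4 rad, with resistance rising at the end. After release it reads about 0.23 rad, past the 0.08 limit and close to the stated springback of "about 0.2".
- **Bystanders:** I left the beaker, the dropper bottle and the small red look-alike alone. The last picture shows the beaker and the look-alike in place. The arm hides the bottle there; it last showed upright in the picture taken after clamping.

**Checks that disagreed:**
- The task says the trays' long axes lie along world x, but I measured them along world y, with sizes matching the description, and used the measurement.
- The side camera's final fit of the cream tray was incomplete (about 112 mm wide instead of 141 mm). The scene camera's fit agreed with the earlier wrist view.

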